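# Relamp the slide projector and hold the lamp module home for the screws

## Task

Put the two good frosted lamps from the wooden block, one by one, into the two sockets of the pulled-out lamp module until their flanges sit on the sockets, gripping them by the white ceramic collar and never by the glass; leave the blackened lamp and everything else on the bench where it is. Then slide the loaded module gently home into the projector, without slamming it, and be my third hand: keep its front plate pressed flat against both screw pads with a steady push of about 14 N (10 to 18 N) so that I can drive the screws. Finish while still pressing; do not let go.

Things in the scene. Friction and masses are not known exactly. Their poses are not given: they have to be found in the camera images.
- projector: beige slide projector, fixed, 300 mm wide, 260 deep, 118 tall, rear towards the robot. Origin: on the bench midway between and below the screw pads' faces; x into the lamp bay (the way to push), y left, z up. Rear panel at x = 10 mm. The bay is open above: its lamp housing stands lifted, a hood leaning to the left, x 58 to 186 mm, left of y = 50 mm, up to z = 212 mm
- hatch (a point): middle of the near edge of the steel hatch door, folded flat towards the robot from the bay: top 8 mm above the bench and level with the bay floor, 150 mm wide, x from -135 mm of the projector. Guide lips 7 mm high, 116 mm apart, run along hatch and bay and guide the module. Axes as the projector
- screw_pads: two aluminium screw pads on the projector's rear, one body with the projector's origin and axes: flat faces 16 mm wide, 34 tall, in the plane x = 0, centred at y = +70 and -70 mm, z = 43 mm. Rigid: they are the stops for the module's front plate
- lamp_module: loose aluminium lamp module, 0.4-0.7 kg, 148 mm long, 112 wide, pulled out on the hatch. Origin: mid-width on the underside, in the plane of the front plate's rear face; x to its tail (the way to push), z up. Grey front plate x -8 to 0, y -78 to 78, z 14 to 56 mm; white socket block x 29 to 75, top z = 30; tail wall up to z = 46. Home: origin at projector x = 0, z = 8 mm
- ejector (a joint): travel of the sprung ejector pin at the back of the bay, m: 0 = free, grows as the module pushes it in over the last 18 mm before home (0.018 at home). It pushes back with 180 N/m, 3.3 N at home, so the module creeps back if let go. The module's sliding friction, loaded, is 0.8 to 2.2 N besides
- socket_left (a point): centre of the mouth of the left socket (module x = 52, y = +29 mm), at the top of the socket block, 38 mm above the bench; a vertical round bore 24 mm wide, 19 mm deep. A seated lamp's flange rests on the mouth, its origin 16 mm below this point. Axes as the module
- socket_right (a point): the same for the right socket (module x = 52, y = -29 mm)
- push_point (a point): middle of the outer (robot-side) face of the module's front plate, 43 mm above the bench, among black finger ribs: the place to push, along the module's +x; the face reaches 21 mm above and below it and 78 mm to either side
- plate_left (a point): point on the rear face of the front plate that meets the left screw pad's centre at home (module y = +70 mm, 43 mm above the bench)
- plate_right (a point): the same for the right screw pad (module y = -70 mm)
- lamp_block: dark wooden block, fixed, 64 x 176 x 24 mm, three vertical holes 24 mm wide and 20 mm deep in a row 57 mm apart along its y, holding two good lamps and one burnt-out lamp in any order; origin: centre of its underside
- lamp_a: good lamp, frosted white glass, 76 mm tall, 55 g; origin: centre of its underside, z up. From the bottom: brass base 21 mm across, z 0-16 (chamfered foot); steel flange 30 across, z 16-19; white ceramic collar 25 across, z 19-35 (grip here); glass 18 across, z 35-76. Stands in a hole of the lamp block, flange on its top, origin 8 mm above the bench
- lamp_b: a second good lamp, the same as lamp_a
- lamp_a_glass: the frosted glass of lamp_a, origin and axes as lamp_a
- lamp_b_glass: the frosted glass of lamp_b, origin and axes as lamp_b
- dud_lamp: burnt-out lamp, the same shape with blackened glass, in the lamp block: not to be used; origin: centre of its underside
- lens_barrel: chrome projection lens barrel, standing, 52 mm across at the top, 88 mm tall; origin: centre of its underside
- slide_mount_1: grey plastic slide mount, 50 x 50 x 4 mm, lying flat; origin: centre of its underside
- slide_mount_2: a second one, the same
- screwdriver: red-handled steel screwdriver, 190 mm long, lying; origin: middle of its underside, handle towards its -x
- screw_dish: round aluminium dish of screws, 72 mm across, 14 mm tall; origin: centre of its underside
Things that resemble listed ones, but are neither listed nor needed, are in the scene too. Leave any pink look-alike of the lamp_a alone.

How it is judged:
By the outcome, as a careful person would: the job done as asked, in the order asked, and still so for the second after the job is handed in, while the arm keeps its last pose, push and grip.
It also fails if it takes over 72 s, if anything falls off the work surface, if the arm or the gripper's body presses on something with over 40 N, if the wrist force passes 120 N, or if a joint passes its speed limit or range.

## Robot

A 7-joint arm with a two-finger parallel gripper is mounted at the origin on the work surface. World frame = base frame: x ahead of the robot, y to its left, z up, the work surface at z = 0. Lengths are in m, angles in rad, forces in N, time in s.
With the tool pointing down it reaches from about 0.425 to 0.875 m from the base axis. Payload 4.7 kg.
Tool frame: the origin (TCP) lies midway between the tips of the shut fingers; the grasp point (between the pads) lies 19 mm behind it; z points along the fingers, y is the line along which they close (so a half turn about z gives the same grasp; the last joint's range is limited). The gripper opens to 87 mm and grips with 3 to 60 N. Pads are 19 mm wide; open, the fingers measure 117 mm over their backs; the gripper's body (75 mm by 190 mm) begins 51 mm behind the grasp point.
Start: joints at [-1.259, 0.321, -0.07, 1.45, 0.023, 1.371, -0.057], TCP at [0.191, 0.621, 0.223] pointing down, gripper open.
Joint ranges: [-2.86, 2.86], [-0.3, 2.09], [-1.38, 1.24], [0.06, 2.45], [-1.56, 4.7], [0.09, 2.05], [-2.69, 2.69]. Speed limits (rad/s): [2.57, 2.57, 3.14, 3.14, 3.14, 3.14, 3.14].

## Interface

Orientations are given as a rotation vector (axis times angle).
In Python, from bench import ctrl gives the robot as it stands. The module is installed in compiled form; this text tells all that it offers.
- The arm moves only by the shell command python3 -m handwheel 'ROWS' [FORCE]. ROWS is JSON, a list of rows, each a list of 7 numbers: the finger opening in m, from 0 to 0.087, then the shift along the tool's x, y, z in m, then the turn, a rotation vector about the tool's x, y, z in degrees. A call has 1 to 12 rows; each row shifts and turns the commanded pose from where the row before left it, along the tool's axes as they then stand; what a row does not reach is not made up. A row lasts 1/8 s, in which the tool goes at most 62.5 mm and 10.7 degrees, less where a joint would pass 70% of its speed; a pose out of reach is approached as far as the arm can. A call is refused whole if a number of a shift passes 0.0625 or a number of a turn 10.7, either way. A call with a gripper value outside its range is refused whole. The fingers move at their own pace and stop on an object; FORCE is the grip in N (left out, the last holds). Time passes only in rows, so rows that do not move let the fingers close. It gives the time, the measured TCP pose, the force, the opening and the grip force at its end, in the units of the state.
- ctrl.get_state(): the state, without advancing time (a new reading comes with each control period).
- ctrl.get_image(name): name is "scene" or "top"; returns (picture, depth): 480x640x3 uint8, blue, green, red; 480x640 float32, m along the optical axis (not along the pixel's ray), 0 where there is no reading.
- ctrl.camera_info(name): a dict with "intrinsics" (3x3 intrinsics, pixels), "R" (3x3) and "t" (3): a world point X has camera coordinates R X + t. Camera axes: x right, y down, z forward; pixel columns grow to the right and rows downward; lengths in m; the calibration is good to about 2 mm. A picture is of the moment at which its call begins. camera_info takes no time and is no camera call.
- ctrl.close_job(): hands the job in; it is judged then, once.
The state is a dict: "time": time; "joint_positions": joint angles; "qd": joint speeds; "joint_torque": joint torques, N m; "position": TCP position; "tool_rot": TCP orientation; "ft_force": force on the tool from outside, world axes, zero at the start; "torque": the same for the moment, N m; "grip_width": opening from 0.0 (shut) to 1.0 (fully open); "grip_force": force on a finger pad.
Only numpy, scipy, OpenCV 4.12 (cv2) and the standard library are available. Lean on these libraries where they do the work, as an engineer would, in place of code of your own. Each camera call takes 0.05 s, during which the arm holds its last target. There are 200 camera calls.

## Working session

There is one attempt and no reset: what is moved stays moved. The work goes in short steps, Python scripts to look and compute and a shell command to move; the robot and the scene stay as the last step left them, time stands still between calls to the robot, and variables do not carry over. Pictures are saved under pics/ and viewed, at most 10 in all, crops included, and the job is handed in when it is done.

```bash
mkdir -p pics; cat > h.py <<'E'
from bench import ctrl
import numpy as np, cv2
def snap(n,tag):
    im,d=ctrl.get_image(n); cv2.imwrite(f'pics/{tag}.png',im); np.save(f'{tag}.npy',d); return im,d
def world(n,u,v,d):
    c=ctrl.camera_info(n);K=np.array(c['intrinsics']);R=np.array(c['R']);t=np.array(c['t'])
    return R.T@(np.linalg.inv(K)@np.array([u,v,1])*d-t)
def proj(n,X):
    c=ctrl.camera_info(n);K=np.array(c['intrinsics']);p=K@(np.array(c['R'])@np.array(X)+np.array(c['t']));return p[:2]/p[2]
def onz(n,u,v,z):
    a=world(n,u,v,0.);b=world(n,u,v,1.);return a+(b-a)*(z-a[2])/(b[2]-a[2])
E
python3 - <<'E'
from h import *
for n in('scene','top'):
    snap(n,n+'0'); c=ctrl.camera_info(n);print(n,c)
print(ctrl.get_state())
E
```

```text
scene {'intrinsics': array([[530.06149712,   0.        , 312.94462522],
       [  0.        , 530.06149712, 236.10474743],
       [  0.        ,   0.        ,   1.        ]]), 'R': array([[ 8.50774375e-01,  5.25530892e-01,  4.94346246e-04],
       [ 4.10104055e-01, -6.63322725e-01, -6.25953374e-01],
       [-3.28629924e-01,  5.32747824e-01, -7.79860326e-01]]), 't': array([-0.5508453 , -0.18459158,  1.46929944])}
top {'intrinsics': array([[474.53494671,   0.        , 315.91231185],
       [  0.        , 474.53494671, 241.74029497],
       [  0.        ,   0.        ,   1.        ]]), 'R': array([[-0.02160664, -0.99923001, -0.03274967],
       [-0.99854472,  0.02318765, -0.04869065],
       [ 0.04941255,  0.03164997, -0.99827686]]), 't': array([0.05696927, 0.60747316, 1.13850439])}
{'time': 0.1, 'joint_positions': array([-1.25891536,  0.32174139, -0.07008687,  1.45150392,  0.02260037,
        1.37083667, -0.05692976]), 'qd': array([-0.00054138, -0.00200306,  0.00172223, -0.00184989, -0.00031619,
        0.00089194, -0.00136136]), 'joint_torque': array([ 4.37731715e-04, -4.92568052e+01, -4.05337103e-01, -3.13398528e+01,
       -6.41479203e-02,  3.94284446e-02,  8.02381078e-05]), 'position': array([0.19061235, 0.62091436, 0.22160042]), 'tool_rot': array([-4.66004337e-01, -3.10667488e+00,  2.66223132e-03]), 'ft_force': array([-0.60581402, -0.22923266, -0.75641641]), 'torque': array([-0.02026889, -0.0321917 ,  0.01425451]), 'grip_force': 0.0, 'grip_width': 0.998086495114131}
```

View pics/scene0.png

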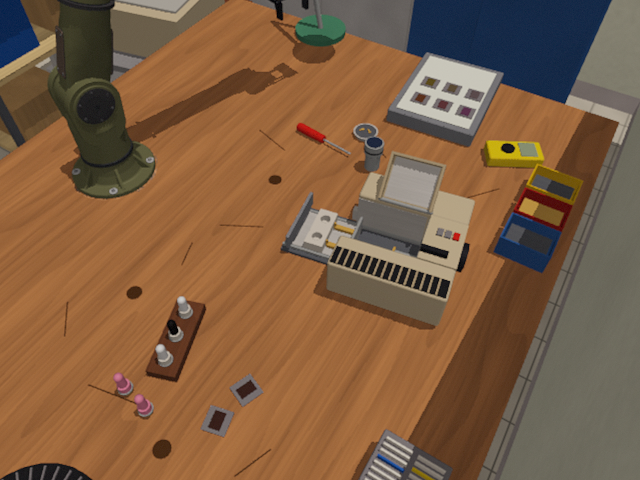

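View pics/top0.png

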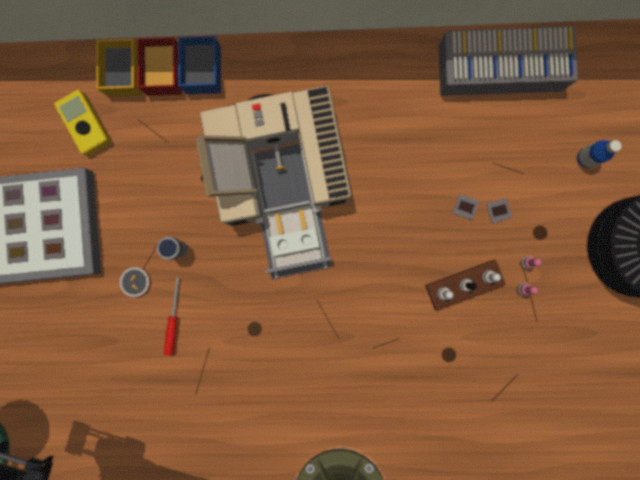

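Scene view: the wooden block is at (177,340) with frosted lamps at (184,307) and (164,355) and the blackened one at (174,330). Pink look-alikes stand off the block at (122,383) and (144,405). The module is at (318,232). In the top view the block is at (467,286), with lamp glasses at (446,294) and (492,277) frosted and (469,286) black. The sockets are at about (282,244) and (306,240). Next I'll make enlarged crops.

```bash
python3 - <<'E'
import cv2,numpy as np
s=cv2.imread('pics/scene0.png');t=cv2.imread('pics/top0.png')
a=cv2.resize(t[250:320,415:515],(800//2,280),interpolation=3)
b=cv2.resize(s[285:385,135:235],(400,400),interpolation=3)
c=cv2.resize(t[195:285,250:340],(400,400),interpolation=3)
d=cv2.resize(s[185:275,275:365],(400,400),interpolation=3)
a=cv2.resize(t[240:330,420:510],(400,400),interpolation=3)[50:350]
o=np.vstack([np.hstack([a,b[50:350]]),np.hstack([c[60:360],d[20:320]])])
cv2.imwrite('pics/crop1.png',o);print(o.shape)
E
```

```text
(600, 800, 3)
```

View pics/crop1.png

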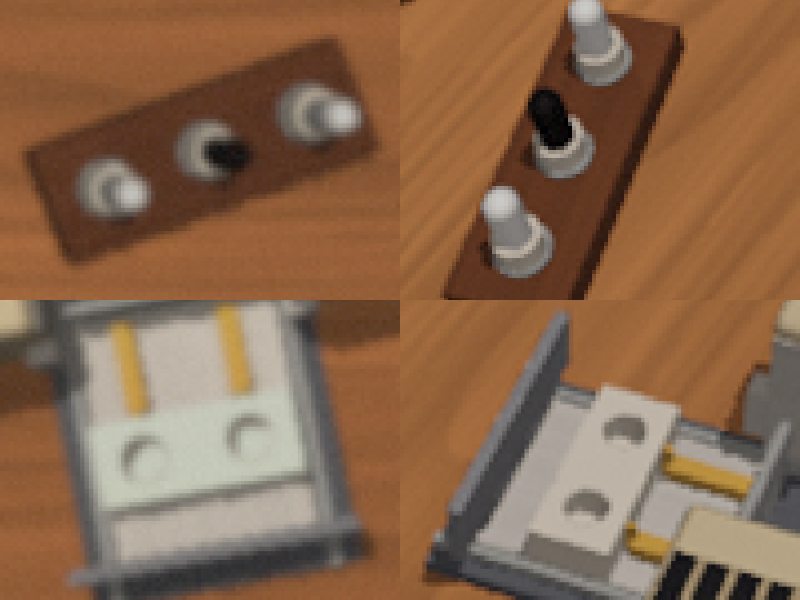

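Crop: in the top view the lamp collars are at crop (115,187) frosted, (207,152) black and (312,112) frosted. In the scene crop they are at (520,240), (563,148) black and (601,48). The two frosted lamps in the block are the right ones: the black one is the dud, and the pink ones stand on the bench. The socket mouths are at top crop (147,458) and (250,437), and at scene crop (625,430) and (587,505).

```bash
cat >> h.py <<'E'
def tri(us,ut):
    A=[];b=[]
    for n,p in(('scene',us),('top',ut)):
        c=ctrl.camera_info(n);P=np.array(c['intrinsics'])@np.c_[np.array(c['R']),np.array(c['t'])]
        for k in(0,1):
            r=p[k]*P[2]-P[k];A.append(r[:3]/np.linalg.norm(r[:3]));b.append(-r[3]/np.linalg.norm(r[:3]))
    x,*_=np.linalg.lstsq(np.array(A),np.array(b),rcond=None);return x,np.linalg.norm(np.array(A)@x-b)
def cloud(n,tag):
    d=np.load(tag+'.npy');v,u=np.mgrid[:480,:640]
    c=ctrl.camera_info(n);K=np.array(c['intrinsics'])
    p=np.stack([u,v,np.ones_like(u)],-1).reshape(-1,3)@np.linalg.inv(K).T*d.reshape(-1,1)
    return ((p-np.array(c['t']))@np.array(c['R'])).reshape(480,640,3)
E
python3 - <<'E'
from h import *
np.set_printoptions(precision=4,suppress=True)
T=lambda x,y:(420+x/4.444,240+(y+50)/4.444); S=lambda x,y:(135+(x-400)/4,285+(y+50)/4)
C=lambda x,y:(250+x/4.444,195+(y-240)/4.444); D=lambda x,y:(275+(x-400)/4.444,185+(y-280)/4.444)
for n,s,t in(('collarL',(520,240),(115,187)),('dud',(563,148),(207,152)),('collarR',(601,48),(312,112)),('tipL',(500,203),(133,195)),('tipR',(587,12),(345,115))):print(n,*tri(S(*s),T(*t)))
for n,s,t in(('sockL',(625,430),(147,458)),('sockR',(587,505),(250,437))):print(n,*tri(D(*s),C(*t)))
# block top corners at z=.024 (top view)
c4=np.array([onz('top',*T(*p),.024)[:2] for p in((25,155),(335,38),(380,150),(72,265))]);print('block',c4.mean(0),c4)
for n in('scene','top'):
    W=cloud(n,n+'0');m=(W[...,2]>.018)&(W[...,2]<.03)&(np.hypot(W[...,0]-c4[:,0].mean(),W[...,1]-c4[:,1].mean())<.12)
    r=cv2.minAreaRect((W[m][:,:2]*1000).astype(np.float32));print(n,'blk',r,np.median(W[m][:,2]))
    for L in('L','R'):
        x0={'L':tri(S(520,240),T(115,187))[0],'R':tri(S(601,48),T(312,112))[0]}[L]
        q=W[(np.hypot(W[...,0]-x0[0],W[...,1]-x0[1])<.02)&(W[...,2]>.045)];print(L,len(q),q.mean(0) if len(q) else 0,q[:,2].max() if len(q) else 0)
    # module socket block top
    x0=tri(D(606,467),C(198,447))[0]
    q=W[(np.hypot(W[...,0]-x0[0],W[...,1]-x0[1])<.06)&(W[...,2]>.034)&(W[...,2]<.042)]
    r=cv2.minAreaRect((q[:,:2]*1000).astype(np.float32));print('sock',x0,r,len(q),np.median(q[:,2]))
E
```

```text
collarL [ 0.4545 -0.3122 -0.1231] 0.027711971448450154
dud [ 0.4973 -0.3108  0.0288] 0.002414214966382657
collarR [ 0.5346 -0.3111  0.1662] 0.025948308102462264
tipL [ 0.4524 -0.312  -0.0783] 0.027990708860235927
tipR [ 0.535  -0.3132  0.2018] 0.027726374987518444
sockL [0.6056 0.1225 0.0398] 0.0034111000568680066
sockR [0.6154 0.0668 0.039 ] 0.0029564103060807138
block [ 0.4958 -0.311 ] [[ 0.4961 -0.2165]
 [ 0.5552 -0.3834]
 [ 0.495  -0.4048]
 [ 0.437  -0.2395]]
scene blk ((498.4394836425781, -311.69342041015625), (66.74886322021484, 178.74192810058594), 19.66183853149414) 0.02486893083343668
L 0 0 0
R 0 0 0
sock [0.6106 0.0947 0.0394] ((597.9788818359375, 91.84716796875), (81.96574401855469, 115.18585205078125), 11.61140251159668) 611 0.03864486145621213
top blk ((497.95892333984375, -310.58306884765625), (64.91508483886719, 176.89109802246094), 19.313692092895508) 0.024526918256418066
L 0 0 0
R 0 0 0
sock [0.6106 0.0947 0.0394] ((612.6565551757812, 96.56915283203125), (52.11088180541992, 112.1551513671875), 9.812257766723633) 698 0.03826154044160765
```

```bash
cat >> h.py <<'E'
from scipy.spatial.transform import Rotation as Ro
def plan(xyz,yaw):
    s=ctrl.get_state();R=Ro.from_rotvec(s['tool_rot']).as_matrix();p=np.array(s['position'])
    cur=np.degrees(np.arctan2(R[1,1],R[0,1]));y=np.radians(yaw)
    ey=np.array([np.cos(y),np.sin(y),0]);ez=np.array([0,0,-1.]);T=np.c_[np.cross(ey,ez),ey,ez]
    rv=np.degrees(Ro.from_matrix(R.T@T).as_rotvec())
    print('t',s['time'],'pos',p.round(4),'yaw',cur.round(2),'turn',rv.round(2),'then shift mm',(T.T@(np.array(xyz)-p)*1000).round(1),'q',np.round(s['joint_positions'],2))
E
python3 - <<'E'
from h import *
np.set_printoptions(precision=4,suppress=True)
T=lambda x,y:(420+x/4.444,240+(y+50)/4.444); S=lambda x,y:(135+(x-400)/4,285+(y+50)/4)
tipz=[]
for n,s,t in(('collarL',(601,48),(115,187)),('dud',(563,148),(207,152)),('collarR',(520,240),(312,112)),('tipL',(587,12),(133,195)),('tipR',(500,203),(345,115))):print(n,*tri(S(*s),T(*t)))
for n in('scene','top'):
    W=cloud(n,n+'0')
    for L,x0 in(('L',(.479,-.2573)),('R',(.517,-.365))):
        q=W[(np.hypot(W[...,0]-x0[0],W[...,1]-x0[1])<.025)&(W[...,2]>.05)];print(n,L,len(q),q.mean(0),q[:,2].max())
    # module: front plate top strip z~.064, projector top
    q=W[(np.hypot(W[...,0]-.56,W[...,1]-.086)<.1)&(W[...,2]>.055)&(W[...,2]<.068)&(W[...,0]<.62)]
    r=cv2.minAreaRect((q[:,:2]*1000).astype(np.float32));print('plate',r,len(q))
    q=W[(W[...,2]>.112)&(W[...,2]<.124)&(W[...,0]>.6)&(abs(W[...,1]-.1)<.25)]
    r=cv2.minAreaRect((q[:,:2]*1000).astype(np.float32));print('projtop',r,len(q),np.median(q[:,2]),cv2.boxPoints(r))
plan((.479,-.2573,.2),19.5);plan((.45,.2,.22),19.5)
E
```

```text
collarL [ 0.4809 -0.2582  0.0414] 0.003248799161063606
dud [ 0.4973 -0.3108  0.0288] 0.002414214966382657
collarR [ 0.5175 -0.3645  0.0366] 0.002207884555801131
tipL [ 0.4794 -0.2584  0.0769] 0.0040661709015176895
tipR [ 0.5175 -0.3661  0.0803] 0.0032234770953955155
scene L 113 [ 0.4835 -0.2605  0.0719] 0.08694868435806319
scene R 124 [ 0.5215 -0.3674  0.0728] 0.08828004653898658
plate ((555.9071655273438, 84.2398452758789), (10.381681442260742, 156.0803985595703), 9.737335205078125) 225
projtop ((977.8464965820312, 92.77186584472656), (372.7821960449219, 693.6853637695312), 80.24321746826172) 7583 0.11946532752023407 [[ 604.4336  -32.1452]
 [1288.0853 -149.7014]
 [1351.2594  217.6889]
 [ 667.6077  335.2451]]
top L 74 [ 0.4799 -0.2541  0.0757] 0.08702599741603935
top R 81 [ 0.5173 -0.3607  0.0739] 0.08556861668883414
plate ((554.4359741210938, 85.99453735351562), (8.732069969177246, 154.51040649414062), 9.984986305236816) 236
projtop ((805.9085693359375, 130.33868408203125), (261.29876708984375, 299.939453125), 9.877348899841309) 8176 0.11864237894554115 [[651.47   255.6739]
 [702.9215 -39.8196]
 [960.3472   5.0035]
 [908.8956 300.497 ]]
t 0.1 pos [0.1906 0.6209 0.2216] yaw 72.94 turn [-0.09  0.05 53.44] then shift mm [-924.1  -21.3   21.6] q [-1.26  0.32 -0.07  1.45  0.02  1.37 -0.06]
t 0.1 pos [0.1906 0.6209 0.2216] yaw 72.94 turn [-0.09  0.05 53.44] then shift mm [-483.4  104.     1.6] q [-1.26  0.32 -0.07  1.45  0.02  1.37 -0.06]
```

Measurements agree. Lamps are at (0.480,-0.258) and (0.5175,-0.365), tops near 84 mm. Sockets are at z≈38–39 mm and module yaw is 9.8°. Moving now.

```bash
python3 -m handwheel '[[0.087,0,0,0,0,0,10.7],[0.087,0,0,0,0,0,10.7],[0.087,0,0,0,0,0,10.7],[0.087,0,0,0,0,0,10.7],[0.087,0,0,0,0,0,10.6]]' 
python3 -m handwheel '[[0.08,-0.0483,0.0104,0,0,0,0],[0.08,-0.0483,0.0104,0,0,0,0],[0.08,-0.0483,0.0104,0,0,0,0],[0.08,-0.0483,0.0104,0,0,0,0],[0.08,-0.0483,0.0104,0,0,0,0],[0.08,-0.0483,0.0104,0,0,0,0],[0.08,-0.0483,0.0104,0,0,0,0],[0.08,-0.0483,0.0104,0,0,0,0],[0.08,-0.0483,0.0104,0,0,0,0],[0.08,-0.0483,0.0104,0,0,0,0]]'
python3 -c "
from h import *
plan((.480,-.258,.15),19.5)"
```

```text
time: 0.72
position: [0.1906, 0.621, 0.2219]
tool_rot: [1.82, 2.56, -0.002]
ft_force: [-0.4, -0.9, 0.6]
grip_width: 1.001
grip_force: 0.0
time: 1.98
position: [0.4507, 0.1994, 0.2224]
tool_rot: [-1.812, -2.566, -0.0]
ft_force: [0.5, -0.2, 0.8]
grip_width: 0.919
grip_force: 0.0
t 1.975 pos [0.4507 0.1994 0.2224] yaw 19.54 turn [-0.01 -0.01  0.04] then shift mm [-441.  -125.1   72.4] q [-0.89 -0.03  0.42  1.84  0.01  1.32 -0.14]
```

```bash
python3 -m handwheel '[[0.07,-0.049,-0.0139,0.005,0,0,0],[0.07,-0.049,-0.0139,0.005,0,0,0],[0.07,-0.049,-0.0139,0.005,0,0,0],[0.07,-0.049,-0.0139,0.005,0,0,0],[0.07,-0.049,-0.0139,0.005,0,0,0],[0.07,-0.049,-0.0139,0.005,0,0,0],[0.07,-0.049,-0.0139,0.005,0,0,0],[0.07,-0.049,-0.0139,0.005,0,0,0],[0.07,-0.049,-0.0139,0.005,0,0,0],[0.07,0,0,0,0,0,0]]'
python3 -c "
from h import *
plan((.480,-.258,.03),19.5)"
```

```text
time: 3.22
position: [0.478, -0.2612, 0.177]
tool_rot: [1.822, 2.559, -0.006]
ft_force: [-0.3, 0.4, -0.2]
grip_width: 0.802
grip_force: 0.0
t 3.225 pos [ 0.478  -0.2612  0.177 ] yaw 19.1 turn [-0.19  0.14 -0.4 ] then shift mm [  2.3   3.  147. ] q [-0.42  0.17  0.96  1.8  -0.15  1.24  0.92]
```

```bash
python3 -m handwheel '[[0.07,0.0023,0.003,0.03,0,0,-0.4],[0.07,0,0,0.03,0,0,0],[0.07,0,0,0.03,0,0,0],[0.07,0,0,0.03,0,0,0],[0.07,0,0,0,0,0,0]]'
python3 - <<'E'
from h import *
plan((.480,-.258,.03),19.5)
a,_=snap('scene','s1');b,_=snap('top','t1')
cv2.imwrite('pics/c2.png',np.hstack([cv2.resize(a[265:385,115:235],(400,400),interpolation=3),cv2.resize(b[240:330,410:500],(400,400),interpolation=3)]))
E
```

```text
time: 3.85
position: [0.4802, -0.2512, 0.0555]
tool_rot: [-1.799, -2.569, 0.002]
ft_force: [0.2, 0.1, 0.0]
grip_width: 0.805
grip_force: 0.0
t 3.85 pos [ 0.4802 -0.2512  0.0555] yaw 20.0 turn [-0.22 -0.2   0.5 ] then shift mm [-6.3 -2.4 25.5] q [-0.34  0.34  0.89  1.93 -0.31  1.02  1.04]
```

View pics/c2.png

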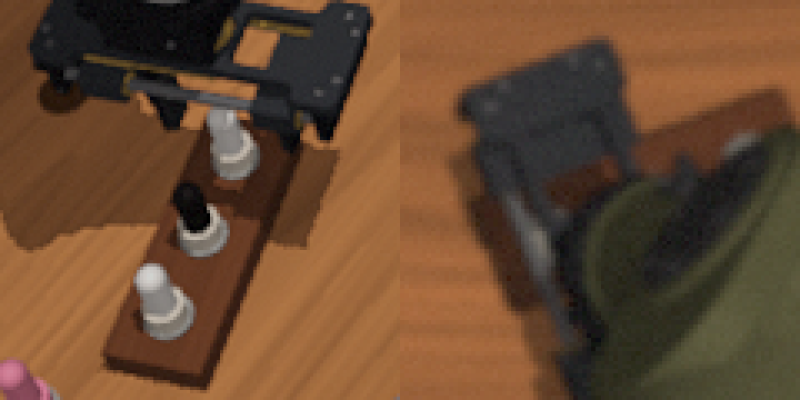

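The fingers straddle the far-left frosted lamp, at crop (235,150). The arm may still be settling, so I'll hold and re-read.

```bash
python3 -m handwheel '[[0.07,0,0,0,0,0,0],[0.07,0,0,0,0,0,0]]' >/dev/null
python3 -c "
from h import *
plan((.480,-.258,.031),19.5)"
```

```text
t 4.2 pos [ 0.4828 -0.2534  0.0587] yaw 19.95 turn [0.11 0.05 0.45] then shift mm [-3.4 -4.2 27.7] q [-0.34  0.33  0.89  1.92 -0.31  1.02  1.04]
```

```bash
python3 -m handwheel '[[0.07,-0.0034,-0.0042,0.0,0,0,0.4],[0.07,0,0,0.008,0,0,0],[0.07,0,0,0.008,0,0,0],[0.07,0,0,0.008,0,0,0],[0.07,0,0,0,0,0,0],[0.07,0,0,0,0,0,0],[0.07,0,0,0,0,0,0]]'
python3 -c "
from h import *
plan((.480,-.258,.031),19.5)"
```

```text
time: 5.08
position: [0.4794, -0.258, 0.0338]
tool_rot: [1.812, 2.566, 0.0]
ft_force: [1.0, 0.7, 0.5]
grip_width: 0.804
grip_force: 0.0
t 5.075 pos [ 0.4794 -0.258   0.0338] yaw 19.54 turn [0.03 0.02 0.04] then shift mm [-0.2  0.6  2.8] q [-0.3   0.37  0.88  1.94 -0.34  0.98  1.07]
```

```bash
python3 -m handwheel '[[0.07,0,0.0006,0.003,0,0,0],[0.03,0,0,0,0,0,0],[0.02,0,0,0,0,0,0],[0.02,0,0,0,0,0,0],[0.02,0,0,0,0,0,0],[0.02,0,0,0,0,0,0],[0.02,0,0,0,0,0,0]]' 15
python3 -c "
from h import *
plan((.480,-.258,.031),19.5)"
```

```text
time: 5.95
position: [0.4797, -0.2577, 0.0306]
tool_rot: [-1.812, -2.566, -0.0]
ft_force: [0.8, -0.2, 0.4]
grip_width: 0.282
grip_force: 15.0
t 5.95 pos [ 0.4797 -0.2577  0.0306] yaw 19.54 turn [ 0.   -0.01  0.04] then shift mm [-0.4  0.2 -0.4] q [-0.3   0.38  0.87  1.94 -0.35  0.98  1.08]
```

```bash
python3 -m handwheel '[[0.02,0,0,-0.015,0,0,0],[0.02,0,0,-0.03,0,0,0],[0.02,0,0,-0.04,0,0,0],[0.02,0,0,-0.045,0,0,0],[0.02,0,0,0,0,0,-10],[0.02,0,0,0,0,0,-10],[0.02,0,0,0,0,0,-10],[0.02,0,0,0,0,0,-10],[0.02,0,0,0,0,0,-10],[0.02,0,0,0,0,0,-10],[0.02,0,0,0,0,0,-10],[0.02,0,0,0,0,0,-10.3]]'
python3 -c "
from h import *
plan((.6054,.1228,.13),99.8)"
```

```text
time: 7.45
position: [0.4797, -0.2581, 0.1616]
tool_rot: [-0.278, 3.128, -0.0]
ft_force: [0.1, 0.2, -1.3]
grip_width: 0.278
grip_force: 15.0
t 7.45 pos [ 0.4797 -0.2581  0.1616] yaw 100.14 turn [-0.02  0.05  0.34] then shift mm [-188.7  353.9   31.6] q [-0.27  0.16  0.79  1.82 -0.12  1.21  2.3 ]
```

```bash
python3 -m handwheel '[[0.02,-0.0189,0.0354,0,0,0,0],[0.02,-0.0189,0.0354,0,0,0,0],[0.02,-0.0189,0.0354,0,0,0,0],[0.02,-0.0189,0.0354,0,0,0,0],[0.02,-0.0189,0.0354,0,0,0,0],[0.02,-0.0189,0.0354,0,0,0,0],[0.02,-0.0189,0.0354,0,0,0,0],[0.02,-0.0189,0.0354,0,0,0,0],[0.02,-0.0189,0.0354,0,0,0,0],[0.02,-0.0189,0.0354,0,0,0,0],[0.02,0,0,0.02,0,0,0],[0.02,0,0,0.02,0,0,0]]'
python3 -m handwheel '[[0.02,0,0,0,0,0,0],[0.02,0,0,0,0,0,0],[0.02,0,0,0,0,0,0]]'
python3 -c "
from h import *
plan((.6054,.1228,.068),99.8)"
```

```text
time: 8.95
position: [0.6054, 0.1225, 0.1201]
tool_rot: [-0.269, 3.13, -0.002]
ft_force: [0.5, -0.5, -1.3]
grip_width: 0.285
grip_force: 15.0
time: 9.32
position: [0.6061, 0.1228, 0.1215]
tool_rot: [-0.268, 3.129, 0.001]
ft_force: [-0.2, -0.3, 0.0]
grip_width: 0.283
grip_force: 15.0
t 9.325 pos [0.6061 0.1228 0.1215] yaw 99.78 turn [ 0.02  0.09 -0.02] then shift mm [ 0.6  0.1 53.5] q [-0.67  0.35  0.52  1.68 -0.19  1.17  1.64]
```

```bash
python3 -m handwheel '[[0.02,0.0006,0,0.018,0,0,0],[0.02,0,0,0.018,0,0,0],[0.02,0,0,0.015,0,0,0],[0.02,0,0,0,0,0,0],[0.02,0,0,0,0,0,0]]'
python3 - <<'E'
from h import *
plan((.6054,.1228,.0446),99.8)
a,_=snap('scene','s2');b,_=snap('top','t2')
st=ctrl.get_state();p=st['position']
print(proj('scene',p+np.array([0,0,-.0226])),proj('scene',p+np.array([0,0,.0124])),proj('scene',(.6054,.1228,.038)))
cv2.imwrite('pics/c3.png',np.hstack([cv2.resize(a[185:265,285:365],(480,480),interpolation=3),cv2.resize(b[195:265,255:325],(320,320),interpolation=3)[np.minimum(np.arange(480),319)]]))
E
```

```text
time: 9.95
position: [0.6051, 0.1233, 0.0697]
tool_rot: [-0.269, 3.13, -0.0]
ft_force: [0.1, 1.0, 0.2]
grip_width: 0.279
grip_force: 15.0
t 9.95 pos [0.6051 0.1233 0.0697] yaw 99.84 turn [-0.01  0.02  0.04] then shift mm [-0.2 -0.5 25.1] q [-0.66  0.4   0.51  1.72 -0.22  1.07  1.66]
[324.84252824 216.54167504] [325.10514354 206.98887944] [324.61918702 219.23994727]
```

View pics/c3.png

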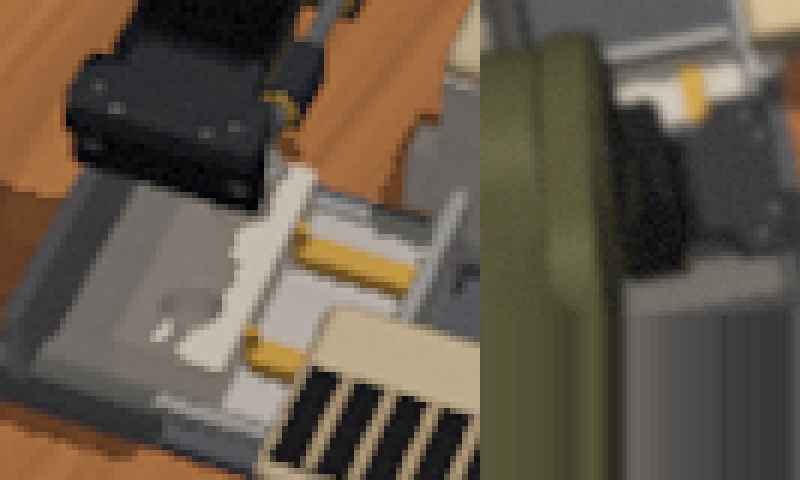

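The gripper hides the lamp in both views; only the right socket at crop (190,305) shows. I'll descend slowly and go by the force.

```bash
python3 -m handwheel '[[0.02,-0.0002,-0.0005,0.004,0,0,0],[0.02,0,0,0.004,0,0,0],[0.02,0,0,0.003,0,0,0],[0.02,0,0,0,0,0,0],[0.02,0,0,0,0,0,0]]'; python3 -m handwheel '[[0.02,0,0,0.002,0,0,0],[0.02,0,0,0.002,0,0,0],[0.02,0,0,0.002,0,0,0],[0.02,0,0,0,0,0,0]]'
```

```text
time: 10.68
position: [0.6052, 0.1228, 0.0586]
tool_rot: [-0.269, 3.13, 0.0]
ft_force: [0.2, 0.4, -1.5]
grip_width: 0.28
grip_force: 15.0
time: 11.18
position: [0.605, 0.1228, 0.0523]
tool_rot: [0.269, -3.13, 0.0]
ft_force: [0.4, -0.0, -0.7]
grip_width: 0.277
grip_force: 15.0
```

```bash
python3 -m handwheel '[[0.02,0,0,0.002,0,0,0],[0.02,0,0,0.002,0,0,0],[0.02,0,0,0.002,0,0,0],[0.02,0,0,0,0,0,0],[0.02,0,0,0.001,0,0,0],[0.02,0,0,0,0,0,0]]';python3 -m handwheel '[[0.02,0,0,0.001,0,0,0],[0.02,0,0,0,0,0,0],[0.02,0,0,0,0,0,0]]'
```

```text
time: 11.92
position: [0.6052, 0.1229, 0.0455]
tool_rot: [-0.269, 3.13, 0.0]
ft_force: [0.3, -0.0, -0.0]
grip_width: 0.275
grip_force: 15.0
time: 12.3
position: [0.6052, 0.1228, 0.0446]
tool_rot: [-0.269, 3.13, 0.0]
ft_force: [0.2, 0.8, 0.1]
grip_width: 0.28
grip_force: 15.0
```

```bash
python3 -m handwheel '[[0.02,0,0,0.0008,0,0,0],[0.02,0,0,0,0,0,0],[0.02,0,0,0,0,0,0]]';python3 -m handwheel '[[0.02,0,0,0.0008,0,0,0],[0.02,0,0,0,0,0,0],[0.02,0,0,0,0,0,0]]'
```

```text
time: 12.68
position: [0.6052, 0.1229, 0.0445]
tool_rot: [-0.269, 3.13, 0.001]
ft_force: [-3.1, 0.7, 6.5]
grip_width: 0.281
grip_force: 15.0
time: 13.05
position: [0.6052, 0.1228, 0.0444]
tool_rot: [-0.269, 3.13, 0.001]
ft_force: [-3.9, -0.8, 10.5]
grip_width: 0.282
grip_force: 15.0
```

```bash
python3 -m handwheel '[[0.02,0,0,-0.001,0,0,0],[0.032,0,0,0,0,0,0],[0.038,0,0,0,0,0,0],[0.038,0,0,0,0,0,0],[0.038,0,0,0,0,0,0],[0.038,0,0,-0.005,0,0,0],[0.038,0,0,-0.02,0,0,0],[0.038,0,0,-0.03,0,0,0],[0.038,0,0,-0.04,0,0,0],[0.038,0,0,-0.03,0,0,0],[0.038,0,0,0,0,0,0]]'
python3 -c "
from h import *
plan((.5175,-.365,.15),99.5)
plan((.5175,-.365,.15),19.5)"
```

```text
time: 14.42
position: [0.6075, 0.123, 0.1736]
tool_rot: [-0.268, 3.123, 0.003]
ft_force: [-0.2, 0.2, -0.0]
grip_width: 0.439
grip_force: 0.0
t 14.425 pos [0.6075 0.123  0.1736] yaw 99.83 turn [0.08 0.43 0.33] then shift mm [ 169.3 -466.5   23.6] q [-0.68  0.3   0.54  1.62 -0.16  1.26  1.63]
t 14.425 pos [0.6075 0.123  0.1736] yaw 99.83 turn [ 0.36  0.3  80.32] then shift mm [-430.  -247.7   23.6] q [-0.68  0.3   0.54  1.62 -0.16  1.26  1.63]
```

```bash
python3 -m handwheel '[[0.06,0,0,0,0,0,10],[0.06,0,0,0,0,0,10],[0.06,0,0,0,0,0,10],[0.06,0,0,0,0,0,10],[0.06,0,0,0,0,0,10],[0.06,0,0,0,0,0,10],[0.06,0,0,0,0,0,10],[0.06,0,0,0,0,0,10.3]]' >/dev/null
python3 -m handwheel '[[0.07,-0.043,-0.0248,0,0,0,0],[0.07,-0.043,-0.0248,0,0,0,0],[0.07,-0.043,-0.0248,0,0,0,0],[0.07,-0.043,-0.0248,0,0,0,0],[0.07,-0.043,-0.0248,0,0,0,0],[0.07,-0.043,-0.0248,0,0,0,0],[0.07,-0.043,-0.0248,0,0,0,0],[0.07,-0.043,-0.0248,0,0,0,0],[0.07,-0.043,-0.0248,0,0,0,0],[0.07,-0.043,-0.0248,0,0,0,0],[0.07,0,0,0,0,0,0],[0.07,0,0,0,0,0,0]]'
python3 - <<'E'
from h import *
plan((.5175,-.365,.031),19.5)
a,_=snap('scene','s3');b,_=snap('top','t3')
cv2.imwrite('pics/c4.png',np.hstack([cv2.resize(a[175:265,275:365],(400,400),interpolation=3),cv2.resize(b[195:285,250:340],(400,400),interpolation=3)]))
E
```

```text
time: 16.92
position: [0.5152, -0.3647, 0.1684]
tool_rot: [-1.812, -2.565, -0.001]
ft_force: [0.3, 0.7, -0.0]
grip_width: 0.804
grip_force: 0.0
t 16.925 pos [ 0.5152 -0.3647  0.1684] yaw 19.52 turn [ 0.   -0.08  0.02] then shift mm [ -1.1   2.1 137.4] q [-0.13  0.43  0.92  1.6  -0.35  1.29  1.18]
```

View pics/c4.png

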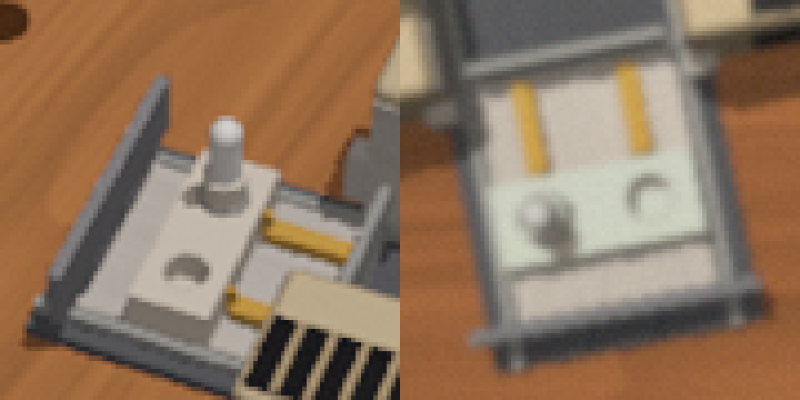

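The first lamp stands upright, with its flange on the left socket at scene crop (226,190). The module hasn't moved; the right socket at top crop (653,198) matches the earlier reading. Next is lamp 2.

```bash
python3 -m handwheel '[[0.07,-0.0011,0.0021,0.03,0,0,0],[0.07,0,0,0.03,0,0,0],[0.07,0,0,0.03,0,0,0],[0.07,0,0,0.02,0,0,0],[0.07,0,0,0,0,0,0],[0.07,0,0,0,0,0,0],[0.07,0,0,0,0,0,0]]'
python3 - <<'E'
from h import *
plan((.5175,-.365,.031),19.5)
E
```

```text
time: 17.9
position: [0.5184, -0.3662, 0.0603]
tool_rot: [1.811, 2.564, 0.001]
ft_force: [0.9, -0.4, 1.0]
grip_width: 0.803
grip_force: 0.0
t 17.9 pos [ 0.5184 -0.3662  0.0603] yaw 19.54 turn [0.09 0.09 0.04] then shift mm [ 1.5 -0.4 29.3] q [-0.08  0.54  0.85  1.7  -0.45  1.11  1.25]
```

```bash
python3 -m handwheel '[[0.07,0.0015,-0.0004,0.005,0,0,0],[0.07,0,0,0.008,0,0,0],[0.07,0,0,0.008,0,0,0],[0.07,0,0,0.005,0,0,0],[0.07,0,0,0,0,0,0],[0.07,0,0,0,0,0,0]]'
python3 - <<'E'
from h import *
plan((.5175,-.365,.031),19.5)
E
```

```text
time: 18.65
position: [0.5168, -0.3646, 0.033]
tool_rot: [1.812, 2.566, -0.0]
ft_force: [-0.4, -0.5, 0.1]
grip_width: 0.804
grip_force: 0.0
t 18.65 pos [ 0.5168 -0.3646  0.033 ] yaw 19.53 turn [0.01 0.01 0.03] then shift mm [-0.6  0.5  2. ] q [-0.07  0.57  0.83  1.72 -0.47  1.07  1.26]
```

```bash
python3 -m handwheel '[[0.07,-0.0006,0.0005,0.002,0,0,0],[0.03,0,0,0,0,0,0],[0.02,0,0,0,0,0,0],[0.02,0,0,0,0,0,0],[0.02,0,0,0,0,0,0],[0.02,0,0,0,0,0,0],[0.02,0,0,0,0,0,0]]' 15
python3 -m handwheel '[[0.02,0,0,-0.015,0,0,0],[0.02,0,0,-0.03,0,0,0],[0.02,0,0,-0.04,0,0,0],[0.02,0,0,-0.045,0,0,0],[0.02,0,0,0,0,0,0],[0.02,0,0,0,0,0,0]]'
python3 -c "
from h import *
plan((.6152,.0664,.17),19.5)"
```

```text
time: 19.52
position: [0.5174, -0.3648, 0.0309]
tool_rot: [-1.812, -2.566, -0.0]
ft_force: [0.6, 0.3, 0.3]
grip_width: 0.282
grip_force: 15.0
time: 20.27
position: [0.5173, -0.3645, 0.1611]
tool_rot: [1.812, 2.566, 0.001]
ft_force: [0.4, 0.2, -0.7]
grip_width: 0.281
grip_force: 15.0
t 20.275 pos [ 0.5173 -0.3645  0.1611] yaw 19.54 turn [ 0.03 -0.02  0.04] then shift mm [373.5 236.2  -8.9] q [-0.13  0.44  0.92  1.6  -0.36  1.28  1.19]
```

```bash
python3 -m handwheel '[[0.02,0.0415,0.0262,0,0,0,0],[0.02,0.0415,0.0262,0,0,0,0],[0.02,0.0415,0.0262,0,0,0,0],[0.02,0.0415,0.0262,0,0,0,0],[0.02,0.0415,0.0262,0,0,0,0],[0.02,0.0415,0.0262,0,0,0,0],[0.02,0.0415,0.0262,0,0,0,0],[0.02,0.0415,0.0262,0,0,0,0],[0.02,0.0415,0.0262,0,0,0,0]]' >/dev/null
python3 -m handwheel '[[0.02,0,0,0,0,0,-10],[0.02,0,0,0,0,0,-10],[0.02,0,0,0,0,0,-10],[0.02,0,0,0,0,0,-10],[0.02,0,0,0,0,0,-10],[0.02,0,0,0,0,0,-10],[0.02,0,0,0,0,0,-10],[0.02,0,0,0,0,0,-10.2],[0.02,0,0,0.02,0,0,0],[0.02,0,0,0.02,0,0,0],[0.02,0,0,0,0,0,0],[0.02,0,0,0,0,0,0]]' 
python3 -c "
from h import *
plan((.6152,.0664,.0447),99.8)"
```

```text
time: 22.9
position: [0.6146, 0.066, 0.1206]
tool_rot: [0.265, -3.13, 0.001]
ft_force: [-0.2, 0.6, 0.6]
grip_width: 0.281
grip_force: 15.0
t 22.9 pos [0.6146 0.066  0.1206] yaw 99.69 turn [-0.02 -0.03 -0.11] then shift mm [-0.6  0.3 75.9] q [-0.61  0.35  0.56  1.68 -0.2   1.17  1.75]
```

```bash
python3 -m handwheel '[[0.02,-0.0006,0.0003,0.012,0,0,0],[0.02,0,0,0.014,0,0,0],[0.02,0,0,0.014,0,0,0],[0.02,0,0,0.01,0,0,0],[0.02,0,0,0.006,0,0,0],[0.02,0,0,0.005,0,0,0],[0.02,0,0,0,0,0,0],[0.02,0,0,0,0,0,0]]'
python3 -c "
from h import *
plan((.6152,.0664,.0447),99.8)"
```

```text
time: 23.9
position: [0.6156, 0.0665, 0.0604]
tool_rot: [-0.267, 3.129, 0.0]
ft_force: [-0.0, 0.8, -0.6]
grip_width: 0.282
grip_force: 15.0
t 23.9 pos [0.6156 0.0665 0.0604] yaw 99.74 turn [ 0.    0.05 -0.06] then shift mm [ 0.4 -0.  15.7] q [-0.59  0.42  0.54  1.73 -0.24  1.06  1.78]
```

```bash
python3 -m handwheel '[[0.02,0.0003,0,0.002,0,0,0],[0.02,0,0,0.002,0,0,0],[0.02,0,0,0.002,0,0,0],[0.02,0,0,0,0,0,0]]';python3 -m handwheel '[[0.02,0,0,0.002,0,0,0],[0.02,0,0,0.002,0,0,0],[0.02,0,0,0.002,0,0,0],[0.02,0,0,0.002,0,0,0],[0.02,0,0,0,0,0,0]]'
```

```text
time: 24.4
position: [0.6148, 0.0664, 0.0538]
tool_rot: [0.267, -3.13, -0.0]
ft_force: [-1.2, 0.6, -0.9]
grip_width: 0.278
grip_force: 15.0
time: 25.02
position: [0.6148, 0.0664, 0.0457]
tool_rot: [0.267, -3.13, -0.0]
ft_force: [-0.9, -0.5, -0.4]
grip_width: 0.278
grip_force: 15.0
```

```bash
python3 -m handwheel '[[0.02,0,0,0.001,0,0,0],[0.02,0,0,0,0,0,0],[0.02,0,0,0,0,0,0]]';python3 -m handwheel '[[0.02,0,0,0.001,0,0,0],[0.02,0,0,0,0,0,0],[0.02,0,0,0,0,0,0]]'
```

```text
time: 25.4
position: [0.615, 0.0664, 0.045]
tool_rot: [-0.267, 3.13, 0.0]
ft_force: [0.2, -0.7, -0.2]
grip_width: 0.283
grip_force: 15.0
time: 25.78
position: [0.6151, 0.0664, 0.0449]
tool_rot: [-0.267, 3.13, 0.001]
ft_force: [-2.5, -0.6, 5.4]
grip_width: 0.28
grip_force: 15.0
```

```bash
python3 -m handwheel '[[0.02,0,0,0.0005,0,0,0],[0.02,0,0,0,0,0,0],[0.02,0,0,-0.001,0,0,0],[0.032,0,0,0,0,0,0],[0.038,0,0,0,0,0,0],[0.038,0,0,0,0,0,0],[0.038,0,0,-0.005,0,0,0],[0.038,0,0,-0.02,0,0,0],[0.038,0,0,-0.03,0,0,0],[0.038,0,0,-0.04,0,0,0],[0.038,0,0,-0.03,0,0,0],[0.038,0,0,0,0,0,0]]'
python3 -m handwheel '[[0.02,0.03,0,0,0,0,0],[0.0,0.03,0,0,0,0,0],[0.0,0.03,0,0,0,0,0],[0.0,0,0,0,0,-10,0],[0,0,0,0,0,-10,0],[0,0,0,0,0,-10,0],[0,0,0,0,0,0,0],[0,0,0,0,0,0,0]]' 20
python3 - <<'E'
from h import *
s=ctrl.get_state();R=Ro.from_rotvec(s['tool_rot']).as_matrix();print(R.round(3),np.round(s['joint_positions'],2))
print(R.T@(np.array([.5294,.0806,.06])-s['position']))
a,_=snap('scene','s4');b,_=snap('top','t4')
cv2.imwrite('pics/c5.png',np.hstack([cv2.resize(a[165:285,265:385],(400,400),interpolation=3),cv2.resize(b[180:300,240:360],(400,400),interpolation=3)]))
for n in('scene','top'):
    W=cloud(n,n[0]+'4');q=W[(np.hypot(W[...,0]-.56,W[...,1]-.086)<.1)&(W[...,2]>.055)&(W[...,2]<.068)&(W[...,0]<.59)]
    print('plate',cv2.minAreaRect((q[:,:2]*1000).astype(np.float32)),len(q))
E
```

```text
time: 27.28
position: [0.6173, 0.0663, 0.1741]
tool_rot: [-0.265, 3.123, 0.002]
ft_force: [0.3, 0.1, 0.2]
grip_width: 0.442
grip_force: 0.0
time: 28.28
position: [0.5278, 0.0506, 0.1717]
tool_rot: [-0.22, 2.608, 0.061]
ft_force: [1.0, 0.1, 1.4]
grip_width: 0.004
grip_force: 0.0
[[-0.853 -0.167  0.495]
 [-0.144  0.986  0.085]
 [-0.502  0.001 -0.865]] [-0.5  -0.3   0.32  2.27  0.16  0.64  1.47]
[0.05038528 0.02922866 0.09997737]
plate ((555.1436767578125, 84.49365234375), (10.556583404541016, 154.30967712402344), 10.227011680603027) 226
plate ((554.4026489257812, 86.27484130859375), (8.699283599853516, 155.0745086669922), 10.040698051452637) 238
```

View pics/c5.png

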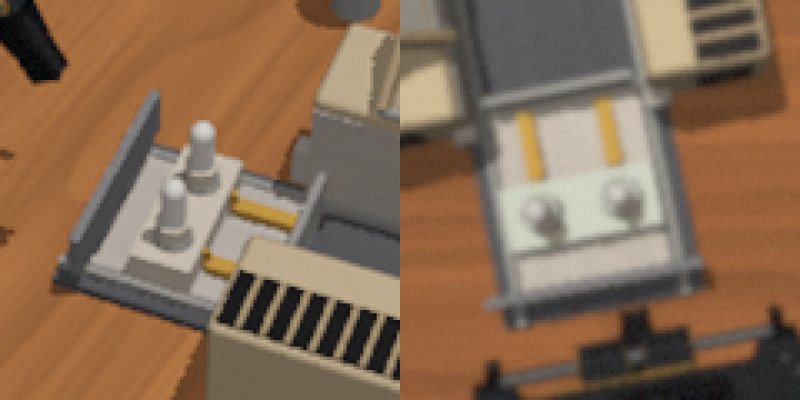

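Both lamps stand upright with their flanges on the sockets, at scene crop (202,185) and (173,240), and the module hasn't moved. I'll bring the shut fingertips behind the plate.

```bash
python3 -m handwheel '[[0,0.010,0.0058,0.02,0,0,0],[0,0.010,0.0058,0.02,0,0,0],[0,0.010,0.0058,0.02,0,0,0],[0,0.010,0.0058,0.02,0,0,0],[0,0.010,0.0058,0.02,0,0,0],[0,0,0,0,0,0,0],[0,0,0,0,0,0,0],[0,0,0,0,0,0,0]]'
python3 - <<'E'
from h import *
s=ctrl.get_state();R=Ro.from_rotvec(s['tool_rot']).as_matrix();print(R.round(3),np.round(s['joint_positions'],2))
print(R.T@(np.array([.5294,.0806,.038])-s['position']))
print('per mm along push', R.T@np.array([.9854,.1702,0]), 'err',(np.array([.559,.0857,0])-s['position'])@np.array([-.1702,.9854,0]))
E
```

```text
time: 29.38
position: [0.5293, 0.0813, 0.0597]
tool_rot: [-0.222, 2.607, 0.061]
ft_force: [0.7, -0.1, 0.2]
grip_width: 0.005
grip_force: 0.0
[[-0.852 -0.169  0.495]
 [-0.146  0.986  0.086]
 [-0.503  0.001 -0.865]] [-0.52 -0.1   0.3   2.38  0.16  0.33  1.38]
[ 0.01094827 -0.00068205  0.01878604]
per mm along push [-0.86452614  0.00098315  0.50256819] err -0.0006809670401200459
```

```bash
python3 -m handwheel '[[0,0.0055,-0.0003,0.0094,0,0,0],[0,0.0055,-0.0004,0.0094,0,0,0],[0,0,0,0,0,0,0],[0,-0.0035,0,0.002,0,0,0],[0,-0.0035,0,0.002,0,0,0],[0,0,0,0,0,0,0],[0,0,0,0,0,0,0]]'
python3 -m handwheel '[[0,-0.0017,0,0.001,0,0,0],[0,-0.0017,0,0.001,0,0,0],[0,-0.0017,0,0.001,0,0,0],[0,-0.0017,0,0.001,0,0,0],[0,-0.0017,0,0.001,0,0,0],[0,0,0,0,0,0,0]]'
```

```text
time: 30.25
position: [0.5359, 0.0816, 0.0362]
tool_rot: [-0.222, 2.61, 0.06]
ft_force: [0.1, 0.2, 0.2]
grip_width: 0.001
grip_force: 0.0
time: 31.0
position: [0.5455, 0.0832, 0.0359]
tool_rot: [-0.222, 2.61, 0.059]
ft_force: [-2.1, -1.1, 1.4]
grip_width: 0.007
grip_force: 1.1
```

```bash
python3 -m handwheel '[[0,-0.0026,0,0.0015,0,0,0],[0,-0.0035,0,0.002,0,0,0],[0,-0.0035,0,0.002,0,0,0],[0,-0.0035,0,0.002,0,0,0],[0,-0.0035,0,0.002,0,0,0],[0,-0.0035,0,0.002,0,0,0],[0,-0.0035,0,0.002,0,0,0],[0,-0.0035,0,0.002,0,0,0],[0,-0.0035,0,0.002,0,0,0],[0,-0.0035,0,0.002,0,0,0]]'
python3 - <<'E'
from h import *
s=ctrl.get_state();R=Ro.from_rotvec(s['tool_rot']).as_matrix()
print(s['position'],R.T@np.array([.9854,.1702,0]), 'err',(np.array([.559,.0857,0])-s['position'])@np.array([-.1702,.9854,0]),'to go',(np.array([.6539,.1019,.038])-s['position'])@np.array([.9854,.1702,0]))
a,_=snap('scene','s5');b,_=snap('top','t5')
cv2.imwrite('pics/c6.png',np.hstack([cv2.resize(a[165:285,265:385],(400,400),interpolation=3),cv2.resize(b[160:280,240:360],(400,400),interpolation=3)]))
E
```

```text
time: 32.25
position: [0.5845, 0.0899, 0.0361]
tool_rot: [-0.222, 2.61, 0.06]
ft_force: [-2.7, -1.0, -1.2]
grip_width: 0.004
grip_force: 1.2
[0.58449369 0.08989095 0.03613038] [-0.86606842  0.0010131   0.49990566] err 0.00020926088273598745 to go 0.07043691646062683
```

View pics/c6.png

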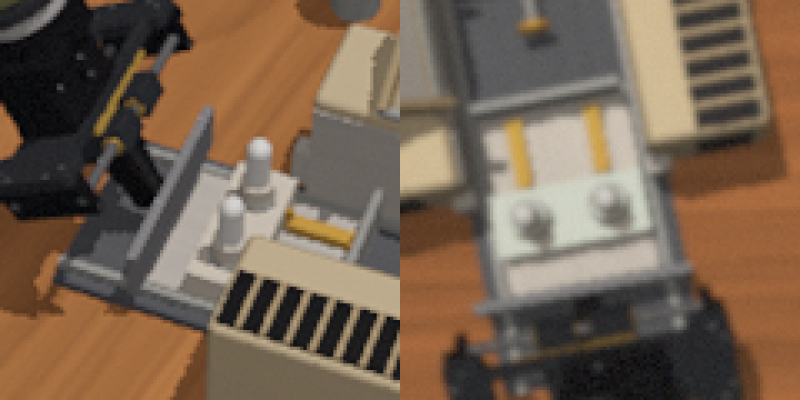

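The module slides straight ahead of the fingertips with both lamps upright, plate at scene crop (170,205). About 70 mm remains.

```bash
python3 -m handwheel '[[0,-0.0035,0,0.002,0,0,0],[0,-0.0035,0,0.002,0,0,0],[0,-0.0035,0,0.002,0,0,0],[0,-0.0035,0,0.002,0,0,0],[0,-0.0035,0,0.002,0,0,0],[0,-0.0035,0,0.002,0,0,0],[0,-0.0035,0,0.002,0,0,0],[0,-0.0035,0,0.002,0,0,0],[0,-0.0035,0,0.002,0,0,0],[0,-0.0035,0,0.002,0,0,0],[0,-0.0035,0,0.002,0,0,0],[0,-0.0035,0,0.002,0,0,0]]'
python3 -m handwheel '[[0,-0.00173,0,0.001,0,0,0],[0,-0.00173,0,0.001,0,0,0],[0,-0.00173,0,0.001,0,0,0],[0,-0.00173,0,0.001,0,0,0],[0,-0.00173,0,0.001,0,0,0],[0,-0.00173,0,0.001,0,0,0]]'
python3 - <<'E'
from h import *
s=ctrl.get_state();R=Ro.from_rotvec(s['tool_rot']).as_matrix()
print(s['position'],R.T@np.array([.9854,.1702,0]), 'err',(np.array([.559,.0857,0])-s['position'])@np.array([-.1702,.9854,0]),'to go',(np.array([.6539,.1019,.038])-s['position'])@np.array([.9854,.1702,0]))
E
```

```text
time: 33.85
position: [0.6322, 0.0981, 0.0364]
tool_rot: [-0.222, 2.61, 0.06]
ft_force: [-2.2, -0.9, -0.3]
grip_width: 0.004
grip_force: 1.3
time: 34.6
position: [0.6436, 0.1, 0.0362]
tool_rot: [-0.222, 2.61, 0.06]
ft_force: [-4.3, -0.7, 1.0]
grip_width: 0.006
grip_force: 2.5
[0.64360509 0.10003352 0.03620779] [-0.86630782  0.00107285  0.49949056] err 0.0002755337556559482 to go 0.010462282634074935
```

```bash
python3 -m handwheel '[[0,-0.00087,0,0.0005,0,0,0],[0,-0.00087,0,0.0005,0,0,0],[0,-0.00087,0,0.0005,0,0,0],[0,-0.00087,0,0.0005,0,0,0],[0,-0.00087,0,0.0005,0,0,0],[0,-0.00087,0,0.0005,0,0,0]]'
python3 -m handwheel '[[0,-0.0007,0,0.0004,0,0,0],[0,-0.0007,0,0.0004,0,0,0],[0,-0.0007,0,0.0004,0,0,0],[0,0,0,0,0,0,0]]'
```

```text
time: 35.35
position: [0.6493, 0.101, 0.0362]
tool_rot: [-0.222, 2.611, 0.06]
ft_force: [-6.5, -0.3, 2.0]
grip_width: 0.003
grip_force: 3.2
time: 35.85
position: [0.6514, 0.1014, 0.0361]
tool_rot: [-0.222, 2.611, 0.06]
ft_force: [-7.2, -1.4, 5.2]
grip_width: 0.003
grip_force: 4.2
```

```bash
python3 -m handwheel '[[0,-0.0004,0,0.0002,0,0,0],[0,-0.0004,0,0.0002,0,0,0],[0,0,0,0,0,0,0]]'
python3 -m handwheel '[[0,-0.0004,0,0.0002,0,0,0],[0,-0.0004,0,0.0002,0,0,0],[0,0,0,0,0,0,0]]'
```

```text
time: 36.22
position: [0.6516, 0.1014, 0.0359]
tool_rot: [-0.222, 2.613, 0.06]
ft_force: [-12.3, -2.2, 6.8]
grip_width: 0.007
grip_force: 6.2
time: 36.6
position: [0.6519, 0.1015, 0.0359]
tool_rot: [-0.222, 2.614, 0.06]
ft_force: [-16.2, -3.2, 11.1]
grip_width: 0.008
grip_force: 7.9
```

```bash
python3 -m handwheel '[[0,-0.0003,0,-0.0006,0,0,0],[0,0,0,0,0,0,0],[0,0,0,0,0,0,0]]'; python3 -m handwheel '[[0,0,0,0,0,0,0],[0,0,0,0,0,0,0]]' | grep ft; python3 -m handwheel '[[0,0,0,0,0,0,0],[0,0,0,0,0,0,0]]'| grep -E 'ft|pos'
```

```text
time: 36.98
position: [0.6517, 0.1015, 0.0361]
tool_rot: [-0.223, 2.614, 0.06]
ft_force: [-11.8, -2.2, 6.0]
grip_width: 0.006
grip_force: 6.2
ft_force: [-12.0, -0.9, 6.1]
position: [0.6518, 0.1015, 0.0361]
ft_force: [-12.8, -1.3, 6.1]
```

```bash
python3 -m handwheel '[[0,-0.0003,0,0,0,0,0],[0,-0.0003,0,0,0,0,0],[0,0,0,0,0,0,0]]'| grep ft; python3 -m handwheel '[[0,0,0,0,0,0,0],[0,0,0,0,0,0,0]]' | grep -E 'ft'; python3 -m handwheel '[[0,0,0,0,0,0,0],[0,0,0,0,0,0,0]]'
python3 - <<'E'
from h import *
snap('scene','s6');snap('top','t6')
a=cv2.imread('pics/s6.png');b=cv2.imread('pics/t6.png')
cv2.imwrite('pics/c7.png',np.hstack([cv2.resize(a[135:275,275:415],(400,400),interpolation=3),cv2.resize(b[140:260,240:360],(400,400),interpolation=3)]))
E
```

```text
ft_force: [-14.1, -2.3, 6.5]
ft_force: [-14.5, -2.6, 6.9]
time: 38.35
position: [0.6518, 0.1015, 0.036]
tool_rot: [-0.223, 2.615, 0.06]
ft_force: [-14.1, -2.3, 5.8]
grip_width: 0.005
grip_force: 6.9
```

View pics/c7.png

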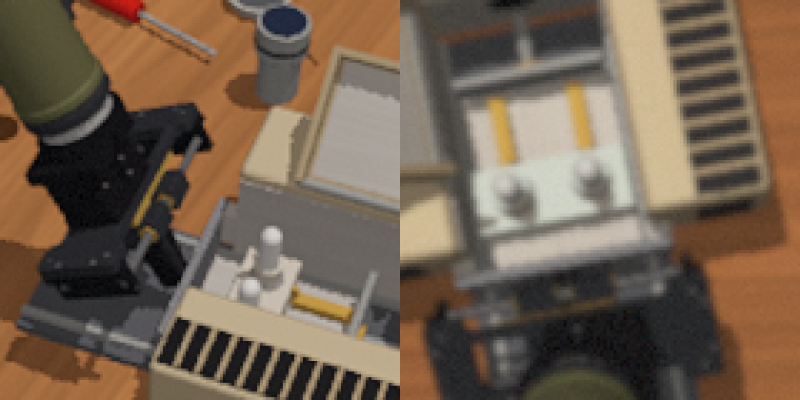

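The module is in the bay with both lamps upright, at top crop (515,190) and (590,175). The plate is at the rear of the projector, near top crop (565,262). I'll check that it sits flush numerically.

```bash
python3 - <<'E'
from h import *
ex=np.array([.9851,.1717]);ey=np.array([-.1717,.9851]);o=np.array([.6673,.1062])
for n in('scene','top'):
    W=cloud(n,n[0]+'6');P=W[...,:2]-o;x=P@ex;y=P@ey;z=W[...,2]
    q=(z>.058)&(z<.068)&(x>-.025)&(x<.012)&(abs(y)<.085)
    for lo,hi in((-.08,-.05),(-.05,-.02),(.02,.05),(.05,.08)):
        m=q&(y>lo)&(y<hi);print(n,lo,m.sum(),np.percentile(x[m],[5,50,95]).round(4) if m.sum() else '')
    # earlier plate, same stat about pulled-out origin, as bias reference
    W=cloud(n,n[0]+'4');P=W[...,:2]-np.array([.559,.0857]);x=P@ex;y=P@ey;z=W[...,2]
    q=(z>.058)&(z<.068)&(x>-.025)&(x<.012)&(abs(y)<.085)
    for lo,hi in((-.08,-.05),(-.05,-.02),(.02,.05),(.05,.08)):
        m=q&(y>lo)&(y<hi);print(' ref',lo,m.sum(),np.percentile(x[m],[5,50,95]).round(4) if m.sum() else '')
s=ctrl.get_state();print(s['ft_force'],s['torque'],s['time'])
E
```

```text
scene -0.08 29 [-0.0073 -0.0041 -0.0013]
scene -0.05 30 [-0.0074 -0.0041  0.0005]
scene 0.02 34 [-0.0072 -0.0036  0.0006]
scene 0.05 51 [-0.0066  0.0002  0.0102]
 ref -0.08 40 [-0.0077 -0.0033  0.0001]
 ref -0.05 38 [-0.0078 -0.0036  0.0006]
 ref 0.02 35 [-0.0077 -0.003   0.0001]
 ref 0.05 34 [-0.0075 -0.0032  0.0004]
top -0.08 69 [-0.007  -0.001   0.0097]
top -0.05 44 [-0.0073 -0.0041 -0.0003]
top 0.02 44 [-0.0073 -0.004  -0.0001]
top 0.05 71 [-0.0075 -0.0015  0.0105]
 ref -0.08 39 [-0.0073 -0.0041 -0.0004]
 ref -0.05 45 [-0.0077 -0.0038 -0.0006]
 ref 0.02 42 [-0.0075 -0.0039 -0.0007]
 ref 0.05 45 [-0.008  -0.0044 -0.0004]
[-13.79765584  -1.78478437   6.29252737] [-0.35134345  2.45623707  0.0361963 ] 38.45
```

The plate lies at projector x = -8 to 0 mm on both sides, so it is flush. The push along the module's axis is steady at about 14 N.

```bash
python3 -m handwheel '[[0,0,0,0,0,0,0],[0,0,0,0,0,0,0],[0,0,0,0,0,0,0],[0,0,0,0,0,0,0]]' | grep ft; python3 -c "
from bench import ctrl
print(ctrl.close_job())"
```

```text
ft_force: [-14.3, -2.1, 5.9]
the job is handed in; nothing more can be done
None
```

Both good lamps are seated in the sockets, and the module is home with its front plate flush on both screw pads under a steady push of about 14 N; I handed the job in while still pressing, at about 39 s on the robot's clock.

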